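# Touch-latch cupboard: press it open and swing the door wide

## Task

Open the oak cupboard by touch alone, gripping nothing: gently press its flat door in near the free edge so that the push catch lets go, and let the door spring ajar by itself. Then put a finger behind the ajar door, push it wide open, about square to the cupboard, and come away. Leave the white cupboard shut and the mug, jar and bowl where they stand, and do not pinch the door between the fingers.

Things in the scene. Friction and masses are not known exactly. Their poses are not given: they have to be found in the camera images.
- oak_cupboard: light oak-coloured cupboard, a fixed box 180 mm wide (its y), 180 deep (its x -80 to +100 mm), 220 high. Origin on the worktop under it, at mid width; z up. Its door side faces its -x, to the robot; +y is its left as the robot sees it. Its door, shut, has its outer face at x = -102 mm and its inner face at x = -86 mm, and spans y from -88 to +88 mm.
- oak_door (a joint): angle of the oak door, rad: 0 shut, grows as it opens towards the robot, negative when pressed in, stops at -0.045 and 1.75. Upright hinge at its +y (left) side; free edge at its -y (right) side, 176 mm from the hinge. Once ajar it is loose (0.5 N at the free edge moves it) and stays where it is left
- oak_hinge (a point): point on the oak door's hinge axis (inner face of the door, its +y end), at the door's mid height, 111 mm above the worktop
- oak_edge (a point): outer corner of the oak door's free edge at mid height, 111 mm above the worktop; moves with the door. The door is flat and handleless, 176 mm wide, 214 high (4 to 218 mm above the worktop) and 16 thick: a wooden outer leaf of 10 mm, the side to press, and a plywood inner leaf of 6 mm, the side to push when swinging it wide
- oak_plunger: tip of the white plunger (12 mm thick) of the push catch, behind the door 115 mm from the hinge, 50 mm above the worktop. Pressing the door in 4 to 6 mm near its free edge (about 5 N, then a firm stop at about 6 mm) and drawing back makes it come out 55 mm, which pushes the door to about 0.45 rad within a second or so. Pressed too little, it stays shut; over 35 N is too rough
- white_cupboard: white cupboard, a fixed box 180 mm wide (its y), 180 deep (its x -80 to +100 mm), 220 high. Origin on the worktop under it, at mid width; z up. Its door side faces its -x, to the robot; +y is its left as the robot sees it. Its door, shut, has its outer face at x = -102 mm and its inner face at x = -86 mm, and spans y from -88 to +88 mm. Stands left or right of the oak one.
- white_door (a joint): door angle of the white cupboard, rad, same door and catch as the oak one; leave it at 0
- mug: loose blue ceramic mug, 80 mm across, 95 mm high, handle on one side; origin under its centre; leave alone
- jar: loose green glass jar with a steel cap, 72 mm across, 130 mm high; origin under its centre; leave alone
- bowl: loose white ceramic bowl, 110 mm across, 50 mm high; origin under its centre; leave alone

How it is judged:
By the outcome, as a careful person would: the job done as asked, in the order asked, and still so for the second after the job is handed in, with the robot touching nothing.
It also fails if it takes over 51 s, if anything falls off the work surface, if the arm or the gripper's body presses on something with over 40 N, if the wrist force passes 120 N, or if a joint passes its speed limit or range.

## Robot

A 7-joint arm with a two-finger parallel gripper is mounted at the origin on the work surface. World frame = base frame: x ahead of the robot, y to its left, z up, the work surface at z = 0. Lengths are in m, angles in rad, forces in N, time in s.
With the tool pointing down it reaches from about 0.425 to 1.025 m from the base axis. Payload 3.6 kg.
Tool frame: the origin (TCP) lies midway between the tips of the shut fingers; the grasp point (between the pads) lies 19 mm behind it; z points along the fingers, y is the line along which they close (so a half turn about z gives the same grasp; the last joint's range is limited). The gripper opens to 85 mm and grips with 20 to 120 N. Pads are 22 mm wide; open, the fingers measure 114 mm over their backs; the gripper's body (76 mm by 85 mm) begins 54 mm behind the grasp point. The pads swing forward as they close: fully open they stand 13 mm farther back than shut.
Start: joints at [1.214, 0.591, 0.048, 1.609, -0.033, 0.943, -0.034], TCP at [0.189, -0.7, 0.231] pointing down, gripper open.
Joint ranges: [-2.69, 2.69], [-0.47, 2.24], [-1.27, 1.36], [0.19, 2.51], [-1.53, 4.68], [0.08, 2.07], [-3.09, 3.09]. Speed limits (rad/s): [2.57, 2.57, 3.14, 3.14, 3.14, 3.14, 3.14].

## Interface

Orientations are given as a rotation vector (axis times angle).
In Python, from bench import arm gives the robot as it stands.
- The arm moves only by the shell command python3 -m jog 'ROWS' [OPENING] [FORCE]. ROWS is JSON, a list of rows, each a list of 2 entries, a list of its own where there are three numbers: the shift along the tool's x, y, z in mm, then the turn, a rotation vector about the tool's x, y, z in degrees. In form: [[[dx, dy, dz], [rx, ry, rz]], ...]. A call has 1 to 5 rows; each row is the pose to reach, as a shift and turn from the pose commanded when the call began, along the tool's axes at that moment; what a row does not reach only later rows make up. A row lasts 1/8 s, in which the tool goes at most 62.5 mm and 10.7 degrees, less where a joint would pass 70% of its speed; a pose out of reach is approached as far as the arm can. A call with a gripper value outside its range is refused whole. OPENING is the opening, from 0 (shut) to 1 (fully open), set as the call begins (- or left out, the last holds). The fingers move at their own pace and stop on an object; FORCE is the grip in N (left out, the last holds). Time passes only in rows, so rows that repeat a pose let the fingers close. It gives the time, the measured TCP pose, the force, the opening and the grip force at its end, in the units of the state.
- arm.observe(): the state, without advancing time (a new reading comes with each control period).
- arm.snapshot(name): name is "scene" or "top"; returns (picture, depth): 400x640x3 uint8, blue, green, red; 400x640 float32, m along the optical axis (not along the pixel's ray), 0 where there is no reading.
- arm.camera_model(name): a dict with "vertical_fov" (degrees; the focal length in pixels is half the picture's height over the tangent of half this angle, whatever the lens; pixels are square), "cx", "cy" (the principal point, pixels), "xyz" and "orientation" of the camera in the world. Camera axes: x right, y down, z forward; pixel columns grow to the right and rows downward; lengths in m; the calibration is good to about 2 mm. A picture is of the moment at which its call begins. camera_model takes no time and is no camera call.
- arm.job_done(): hands the job in; it is judged then, once.
The state is a dict: "clock": time; "qpos": joint angles; "dq": joint speeds; "joint_torque": joint torques, N m; "position": TCP position; "eef_rot": TCP orientation; "contact_force": force on the tool from outside, world axes, zero at the start; "moment": the same for the moment, N m; "width": finger opening in m; "grasp_force": force on a finger pad.
Only numpy, scipy, OpenCV 4.12 (cv2) and the standard library are available. Lean on these libraries where they do the work, as an engineer would, in place of code of your own. Each camera call takes 0.05 s, during which the arm holds its last target. There are 200 camera calls.

## Working session

There is one attempt and no reset: what is moved stays moved. The work goes in short steps, Python scripts to look and compute and a shell command to move; the robot and the scene stay as the last step left them, time stands still between calls to the robot, and variables do not carry over. Pictures are saved under pics/ and viewed, at most 10 in all, crops included, and the job is handed in when it is done.

```bash
ls; mkdir -p pics; cat > h.py <<'E'
import numpy as np, cv2
from scipy.spatial.transform import Rotation as R
from bench import arm
def snap(n):
    p,d=arm.snapshot(n); m=arm.camera_model(n); return p,d,m
def cloud(d,m):
    f=200/np.tan(np.radians(m["vertical_fov"])/2)
    v,u=np.mgrid[:400,:640]
    P=np.stack([(u-m["cx"])/f*d,(v-m["cy"])/f*d,d],-1)
    return P@R.from_rotvec(m["orientation"]).as_matrix().T+np.array(m["xyz"])
E
python3 - <<'E'
from h import *
for n in("scene","top"):
    p,d,m=snap(n); cv2.imwrite(f"pics/{n}0.png",p); np.savez(f"{n}0.npz",p=p,d=d,c=cloud(d,m)); print(n,m)
print(arm.observe())
E
```

```text
pics
scene {'vertical_fov': 54.3327133936997, 'cx': 322.74488664610016, 'cy': 205.70394497761305, 'xyz': array([ 0.65992796, -0.36829631,  1.27309782]), 'orientation': array([-2.78531276, -0.4464551 ,  0.06971898])}
top {'vertical_fov': 47.90647986944845, 'cx': 324.85134515200326, 'cy': 202.4864346134733, 'xyz': array([ 0.39018951, -0.01079902,  1.46997442]), 'orientation': array([-2.14251281,  2.1590904 , -0.10739375])}
{'clock': 0.1, 'qpos': array([ 1.21349051,  0.59202095,  0.04825286,  1.60970901, -0.03328948,
        0.94270015, -0.03372933]), 'dq': array([-1.98625546e-03, -1.96217397e-03, -5.88784970e-04, -2.39653672e-03,
        1.74582887e-04,  1.05093787e-03, -5.90463694e-05]), 'joint_torque': array([ 4.78739035e-03, -5.49996042e+01,  1.55304383e+00, -1.98825556e+01,
        9.65855346e-03,  3.74273106e-03, -2.62946742e-06]), 'position': array([ 0.18888993, -0.69917993,  0.23025293]), 'eef_rot': array([-3.11229785e+00, -4.13076151e-01,  5.65683442e-04]), 'contact_force': array([ 0.05032886, -1.04498885,  0.34420858]), 'moment': array([ 0.00903448, -0.03630849,  0.0227765 ]), 'grasp_force': 0.0, 'width': 0.08520697587676705}
```

View pics/scene0.png

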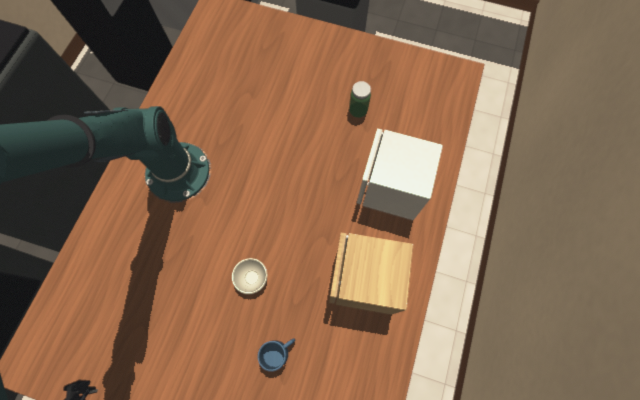

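View pics/top0.png

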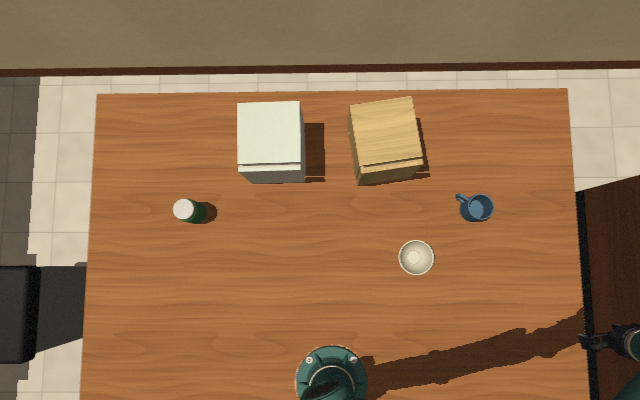

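The scene view shows the oak cupboard at about (375,272) and the white one to its left at (402,170). The bowl is at (250,277), the mug at (273,355) and the jar at (360,98). In the top view, the oak door's top edge runs from (357,170) to (422,160), and the bowl (416,257) stands in front of it.

```bash
cat > fit.py <<'E'
from h import *
for n,(boxes) in {"scene":dict(oak=(325,228,420,320),white=(355,125,445,222),bowl=(225,250,275,300),mug=(250,330,300,378),jar=(340,75,375,125)),
  "top":dict(oak=(340,90,430,190),white=(230,95,310,188),bowl=(390,232,440,280),mug=(450,185,500,228),jar=(165,190,215,228))}.items():
    z=np.load(n+"0.npz"); c=z["c"]
    for k,(a,b,e,f) in boxes.items():
        q=c[b:f,a:e].reshape(-1,3); q=q[np.isfinite(q).all(1)]
        if k in("oak","white"):
            s=q[(q[:,2]>.205)&(q[:,2]<.235)]
            (cx,cy),(w,h),an=cv2.minAreaRect((s[:,:2]*1000).astype(np.float32))
            print(n,k,"zmed",np.median(s[:,2]).round(4),"rect",round(cx),round(cy),round(w),round(h),round(an,1), cv2.boxPoints(((cx,cy),(w,h),an)).round().tolist())
        else:
            s=q[q[:,2]>.02]; print(n,k,"ztop",np.percentile(s[:,2],98).round(3),"x",np.percentile(s[:,0],[1,99]).round(3),"y",np.percentile(s[:,1],[1,99]).round(3))
E
python3 fit.py
```

```text
scene oak zmed 0.2202 rect 735 -162 202 181 8.4 [[622.0, -87.0], [648.0, -266.0], [848.0, -236.0], [822.0, -58.0]]
scene white zmed 0.2201 rect 733 173 202 183 1.5 [[630.0, 262.0], [635.0, 79.0], [837.0, 84.0], [832.0, 267.0]]
scene bowl ztop 0.055 x [0.335 0.66 ] y [-0.368 -0.215]
scene mug ztop 1.133 x [0.502 0.66 ] y [-0.499 -0.368]
scene jar ztop 0.135 x [0.502 0.66 ] y [-0.368  0.47 ]
top oak zmed 0.2196 rect 735 -161 204 181 8.4 [[621.0, -86.0], [648.0, -266.0], [849.0, -236.0], [823.0, -57.0]]
top white zmed 0.2196 rect 734 174 204 180 1.2 [[630.0, 262.0], [634.0, 82.0], [838.0, 86.0], [834.0, 266.0]]
top bowl ztop 0.056 x [0.334 0.439] y [-0.317 -0.011]
top mug ztop 0.1 x [0.499 0.581] y [-0.497 -0.397]
top jar ztop 0.136 x [0.39  0.565] y [-0.011  0.471]
```

```bash
python3 -m jog '[[[40,-26,0],[0,0,0]],[[90,-58,0],[0,0,0]],[[140,-90,0],[0,0,0]],[[190,-122,0],[0,0,0]],[[240,-154,0],[0,0,0]]]' 0 20; python3 -m jog '[[[50,-32,0],[0,0,0]],[[100,-64,0],[0,0,0]],[[150,-96,0],[0,0,0]],[[200,-128,0],[0,0,0]],[[200,-128,0],[0,0,6.7]]]'
cat > w.py <<'E'
from h import *
O=np.array([736,-161.]);a=np.radians(8.4);X=np.array([np.cos(a),np.sin(a)]);Y=np.array([-X[1],X[0]])
def where():
    s=arm.observe();p=s["position"]*1000;M=R.from_rotvec(s["eef_rot"]).as_matrix()
    d=p[:2]-O
    print("t",round(s["clock"],2),"cup xy z",(d@X).round(1),(d@Y).round(1),p[2].round(1),"toolx yaw rel",np.degrees(np.arctan2(M[1,0],M[0,0])).round(2)-8.4,"tilt",M[:,2].round(3),"F cup",(s["contact_force"][:2]@X).round(2),(s["contact_force"][:2]@Y).round(2),s["contact_force"][2].round(2),"w",s["width"].round(3))
if __name__=="__main__": where()
E
python3 w.py
```

```text
clock: 0.72
position: [0.3815, -0.4869, 0.231]
eef_rot: [-3.114, -0.413, 0.0]
contact_force: [-0.3, -0.9, -0.6]
width: 0.0001
grasp_force: 0.0
clock: 1.35
position: [0.5451, -0.3059, 0.2308]
eef_rot: [-3.128, -0.243, -0.004]
contact_force: [0.3, 0.7, -0.7]
width: -0.0001
grasp_force: 0.0Traceback (most recent call last):
  File "w.py", line 7, in <module>
    if __name__=="__main__": where()
                             ~~~~~^^
  File "w.py", line 6, in where
    print("t",round(s["clock"],2),"cup xy z",(d@X).round(1),(d@Y).round(1),p[2].round(1),"toolx yaw rel",np.degrees(np.arctan2(M[1,0],M[0,0])).round(2)-8.4,"tilt",M[:,2].round(3),"F cup",(s["contact_force"][:2]@X).round(2),(s["contact_force"][:2]@Y).round(2),s["contact_force"][2].round(2),"w",s["width"].round(3))
                                                                                                                                                                                                                                                                                                      ^^^^^^^^^^^^^^^^
AttributeError: 'float' object has no attribute 'round'
```

```bash
sed -i 's/s\["width"\].round(3)/round(float(s["width"]),3)/' w.py; python3 -m jog '[[[30,-22,0],[0,0,0]],[[57,-43,0],[0,0,0]],[[57,-43,35],[0,0,0]],[[57,-43,69],[0,0,0]],[[57,-43,69],[0,0,0]]]' >/dev/null; python3 w.py
```

```text
t 1.98 cup xy z -161.2 -77.2 159.3 toolx yaw rel 0.02999999999999936 tilt [-0.007  0.003 -1.   ] F cup 0.38 0.07 0.32 w -0.0
```

```bash
python3 -m jog '[[[15,-5,-2],[0,0,0]],[[28,-5,-2],[0,0,0]],[[34,-5,-2],[0,0,0]],[[34,-5,-2],[0,0,0]]]' >/dev/null; python3 w.py
```

```text
t 2.48 cup xy z -123.7 -73.6 164.9 toolx yaw rel 0.0600000000000005 tilt [ 0.001 -0.    -1.   ] F cup 0.35 0.8 -1.19 w -0.0
```

```bash
for i in 1; do python3 -m jog '[[[2,0,0],[0,0,0]],[[4,0,0],[0,0,0]],[[6,0,0],[0,0,0]],[[6,0,0],[0,0,0]]]' >/dev/null; python3 w.py; done
```

```text
t 2.98 cup xy z -118.7 -73.6 164.3 toolx yaw rel 0.019999999999999574 tilt [ 0.  0. -1.] F cup 0.49 -1.25 0.18 w 0.0
```

```bash
python3 -m jog '[[[1,0,0],[0,0,0]],[[2,0,0],[0,0,0]],[[3,0,0],[0,0,0]],[[3,0,0],[0,0,0]]]' >/dev/null; python3 w.py
```

```text
t 3.48 cup xy z -115.7 -73.6 164.3 toolx yaw rel 0.019999999999999574 tilt [ 0.  0. -1.] F cup 0.42 -0.3 0.46 w -0.0
```

```bash
python3 -m jog '[[[1,0,0],[0,0,0]],[[2,0,0],[0,0,0]],[[2,0,0],[0,0,0]]]' >/dev/null; python3 w.py
```

```text
t 3.85 cup xy z -114.8 -73.7 164.1 toolx yaw rel 0.009999999999999787 tilt [-0.002  0.    -1.   ] F cup -2.44 0.12 1.73 w 0.0
```

```bash
python3 -m jog '[[[1,0,0],[0,0,0]],[[2,0,0],[0,0,0]],[[2,0,0],[0,0,0]]]' >/dev/null; python3 w.py
```

```text
t 4.22 cup xy z -114.5 -73.7 163.8 toolx yaw rel 0.0 tilt [-0.005  0.    -1.   ] F cup -6.07 0.24 3.42 w -0.0
```

```bash
python3 -m jog '[[[1,0,0],[0,0,0]],[[2,0,0],[0,0,0]],[[2,0,0],[0,0,0]]]' >/dev/null; python3 w.py
```

```text
t 4.6 cup xy z -112.9 -73.9 163.9 toolx yaw rel -0.009999999999999787 tilt [-0.006  0.    -1.   ] F cup -6.75 1.27 3.69 w 0.0
```

```bash
python3 -m jog '[[[1,0,0],[0,0,0]],[[2,0,0],[0,0,0]],[[2,0,0],[0,0,0]]]' >/dev/null; python3 w.py
```

```text
t 4.97 cup xy z -110.5 -74.0 163.7 toolx yaw rel -0.019999999999999574 tilt [-0.005 -0.    -1.   ] F cup -5.5 -0.24 1.95 w -0.0
```

```bash
python3 -m jog '[[[1,0,0],[0,0,0]],[[1,0,0],[0,0,0]]]' >/dev/null; python3 w.py
```

```text
t 5.22 cup xy z -109.4 -74.1 163.7 toolx yaw rel -0.009999999999999787 tilt [-0.005 -0.    -1.   ] F cup -6.37 -0.85 2.25 w 0.0
```

```bash
python3 -m jog '[[[-10,0,0],[0,0,0]],[[-50,0,0],[0,0,0]],[[-100,0,0],[0,0,0]],[[-130,0,0],[0,0,0]],[[-130,0,0],[0,0,0]]]' >/dev/null; python3 w.py;  python3 -m jog '[[[0,0,0],[0,0,0]],[[0,0,0],[0,0,0]],[[0,0,0],[0,0,0]],[[0,0,0],[0,0,0]],[[0,0,0],[0,0,0]]]' >/dev/null; python3 w.py
python3 - <<'E'
from h import *
p,d,m=snap("top"); c=cloud(d,m); np.savez("top1.npz",p=p,d=d,c=c)
cv2.imwrite("pics/top1.png",cv2.resize(p[80:280,330:530],(600,600)))
E
```

```text
t 5.85 cup xy z -238.9 -74.3 164.7 toolx yaw rel -0.17999999999999972 tilt [ 0. -0. -1.] F cup 1.14 -0.96 0.55 w -0.0
t 6.47 cup xy z -236.7 -73.6 164.2 toolx yaw rel 0.02999999999999936 tilt [-0.  0. -1.] F cup 0.52 -0.18 0.76 w 0.0
```

View pics/top1.png

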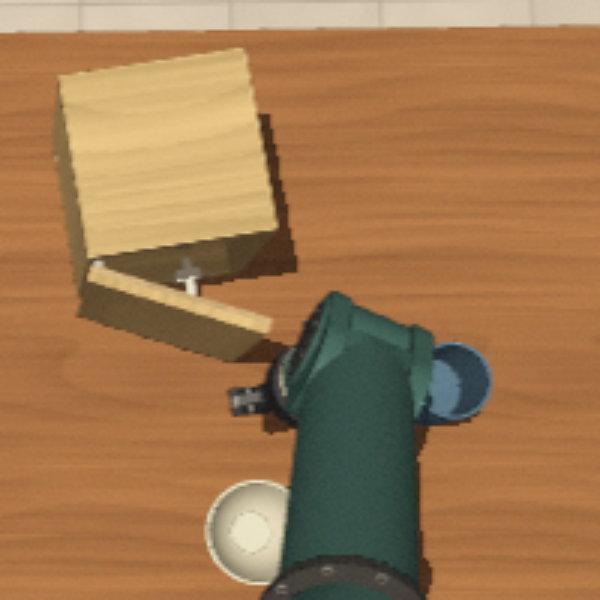

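The door is ajar at about 0.45 rad: its free edge is near crop (270,325), the white plunger is out, and the gripper stands in front at (250,400). Next I go round the free edge on the right and in behind the door.

```bash
python3 - <<'E'
from w import *
c=np.load("top1.npz")["c"].reshape(-1,3); d=(c[:,:2]*1000-O); q=np.c_[d@X,d@Y]
k=(abs(c[:,2]-.218)<.006)&(q[:,0]<-92)&(q[:,0]>-200)&(abs(q[:,1])<90); print(k.sum(),cv2.minAreaRect(q[k].astype(np.float32)), cv2.boxPoints(cv2.minAreaRect(q[k].astype(np.float32))).round())
E
python3 -m jog '[[[0,35,0],[0,0,0]],[[0,76,0],[0,0,0]],[[50,76,0],[0,0,0]],[[100,76,0],[0,0,0]],[[122,76,0],[0,0,0]]]' >/dev/null; python3 -m jog '[[[0,0,0],[0,0,0]],[[0,0,0],[0,0,0]]]' >/dev/null; python3 w.py
```

```text
357 ((-132.06680297851562, 11.71990966796875), (173.2089385986328, 17.286190032958984), 64.04470825195312) [[-178.  -62.]
 [-162.  -70.]
 [ -86.   86.]
 [-102.   93.]]
t 7.4 cup xy z -116.8 -150.1 163.9 toolx yaw rel -0.05000000000000071 tilt [-0.002 -0.    -1.   ] F cup 0.31 0.87 0.25 w -0.0
```

Measurement confirms 0.454 rad, matching the geometry used. I slip in behind the door.

```bash
python3 -m jog '[[[0,-25,0],[0,0,0]],[[0,-55,0],[0,0,0]],[[0,-80,0],[0,0,0]],[[0,-98,0],[0,0,0]],[[0,-102,0],[0,0,0]]]' >/dev/null; python3 -m jog '[[[0,0,0],[0,0,0]]]' >/dev/null; python3 w.py
```

```text
t 8.15 cup xy z -114.9 -48.2 164.5 toolx yaw rel 0.0 tilt [ 0.    -0.001 -1.   ] F cup -0.36 -0.47 -0.39 w -0.0
```

```bash
python3 -m jog '[[[-8,-4,0],[0,0,0]],[[-15,-8,0],[0,0,0]],[[-25,-12,0],[0,0,0]],[[-35,-17,0],[0,0,0]],[[-44,-22,0],[0,0,0]]]' >/dev/null; python3 w.py
```

```text
t 8.78 cup xy z -159.7 -25.3 164.4 toolx yaw rel 0.009999999999999787 tilt [-0.  0. -1.] F cup 0.66 -0.42 0.93 w -0.0
```

```bash
python3 -m jog '[[[-7,-5,0],[0,0,0]],[[-13,-11,0],[0,0,0]],[[-19,-17,0],[0,0,0]],[[-24,-23,0],[0,0,0]],[[-28,-28,0],[0,0,0]]]' >/dev/null; python3 w.py
```

```text
t 9.4 cup xy z -187.2 2.8 164.2 toolx yaw rel 0.02999999999999936 tilt [-0.  0. -1.] F cup 0.67 -0.56 0.3 w 0.0
```

```bash
python3 -m jog '[[[-6,-7,0],[0,0,0]],[[-12,-14,0],[0,0,0]],[[-18,-21,0],[0,0,0]],[[-22,-29,0],[0,0,0]],[[-26,-37,0],[0,0,0]]]' >/dev/null; python3 w.py; python3 - <<'E'
from h import *
p,d,m=snap("top"); cv2.imwrite("pics/top2.png",cv2.resize(p[80:280,330:530],(600,600)))
E
```

```text
t 10.03 cup xy z -213.1 39.9 164.3 toolx yaw rel 0.019999999999999574 tilt [ 0.  0. -1.] F cup 0.47 -1.41 -0.47 w 0.0
```

View pics/top2.png

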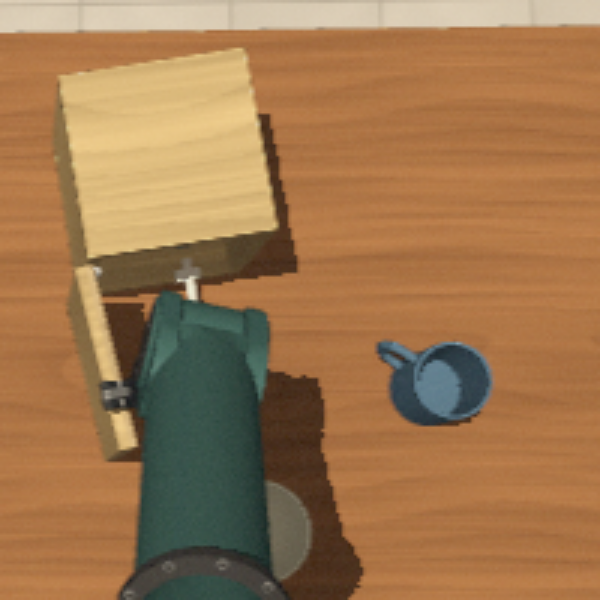

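The finger is behind the door at about crop (115,395), and the door has swung to about 1.35 rad. I push the rest of the way slowly.

```bash
python3 -m jog '[[[-3,-9,0],[0,0,0]],[[-5,-18,0],[0,0,0]],[[-6,-25,0],[0,0,0]],[[-7,-29,0],[0,0,0]],[[-8,-32,0],[0,0,0]]]' >/dev/null; python3 w.py; python3 -m jog '[[[0,5,0],[0,0,0]],[[0,25,0],[0,0,0]],[[0,60,0],[0,0,0]],[[0,90,0],[0,0,0]],[[0,110,0],[0,0,0]]]' >/dev/null;  python3 -m jog '[[[0,0,-10],[0,0,0]],[[0,0,-40],[0,0,0]],[[0,0,-80],[0,0,0]],[[0,0,-100],[0,0,0]],[[0,0,-100],[0,0,0]]]' >/dev/null; python3 w.py
python3 - <<'E'
from w import *
p,d,m=snap("top"); c=cloud(d,m).reshape(-1,3); dd=(c[:,:2]*1000-O); q=np.c_[dd@X,dd@Y]
k=(abs(c[:,2]-.218)<.006)&(q[:,0]<-92)&(q[:,0]>-290)&(abs(q[:,1]-90)<60); print(k.sum(), cv2.boxPoints(cv2.minAreaRect(q[k].astype(np.float32))).round())
cv2.imwrite("pics/top3.png",p)
E
```

```text
t 10.7 cup xy z -220.9 71.5 164.3 toolx yaw rel 0.019999999999999574 tilt [ 0. -0. -1.] F cup 0.43 -0.43 0.47 w -0.0
t 11.95 cup xy z -219.5 -37.9 266.5 toolx yaw rel 0.129999999999999 tilt [ 0.004 -0.001 -1.   ] F cup -0.34 -0.07 -0.27 w 0.0
352 [[-259.  119.]
 [ -94.   92.]
 [ -92.  106.]
 [-257.  133.]]
```

View pics/top3.png

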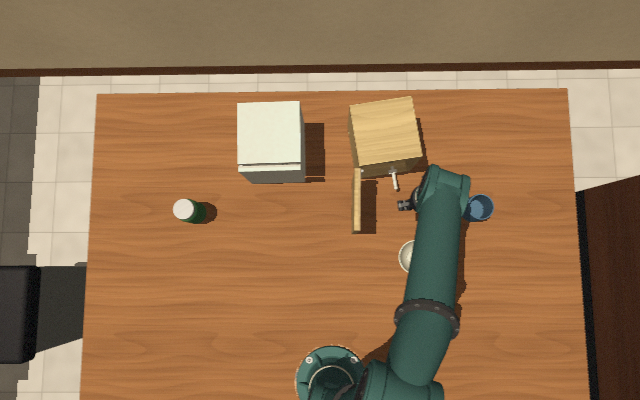

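The door coasted to about 1.73 rad, 9° past square; everything else is undisturbed. I cross over the top and slowly nudge it back from the outer face.

```bash
python3 -m jog '[[[0,-30,0],[0,0,0]],[[0,-80,0],[0,0,0]],[[0,-130,0],[0,0,0]],[[0,-175,0],[0,0,0]],[[0,-203,0],[0,0,0]]]' >/dev/null;  python3 -m jog '[[[0,0,0],[0,0,0]],[[0,0,30],[0,0,0]],[[0,0,70],[0,0,0]],[[0,0,100],[0,0,0]],[[0,0,100],[0,0,0]]]' >/dev/null; python3 w.py
```

```text
t 13.25 cup xy z -223.4 163.5 161.9 toolx yaw rel -0.0600000000000005 tilt [-0.007 -0.001 -1.   ] F cup -0.51 -0.11 0.27 w -0.0
```

```bash
python3 -m jog '[[[0,5,0],[0,0,0]],[[0,10,0],[0,0,0]],[[0,14,0],[0,0,0]],[[0,17,0],[0,0,0]],[[0,19,0],[0,0,0]]]' >/dev/null; python3 w.py; python3 -m jog '[[[0,2,0],[0,0,0]],[[0,4,0],[0,0,0]],[[0,6,0],[0,0,0]],[[0,8,0],[0,0,0]],[[0,10,0],[0,0,0]]]' >/dev/null; python3 w.py; python3 -m jog '[[[0,2,0],[0,0,0]],[[0,4,0],[0,0,0]],[[0,6,0],[0,0,0]],[[0,8,0],[0,0,0]],[[0,10,0],[0,0,0]]]' >/dev/null; python3 w.py;  python3 -m jog '[[[0,1.5,0],[0,0,0]],[[0,3,0],[0,0,0]],[[0,4,0],[0,0,0]],[[0,4,0],[0,0,0]]]' >/dev/null; python3 w.py; cat > door.py <<'E'
from w import *
p,d,m=snap("top"); c=cloud(d,m).reshape(-1,3); dd=(c[:,:2]*1000-O); q=np.c_[dd@X,dd@Y]
k=(abs(c[:,2]-.218)<.006)&(q[:,0]<-92)&(q[:,0]>-290)&(abs(q[:,1]-90)<60); print(k.sum(), cv2.boxPoints(cv2.minAreaRect(q[k].astype(np.float32))).round())
cv2.imwrite("pics/last.png",p)
E
python3 door.py
```

```text
t 13.88 cup xy z -220.7 145.0 164.6 toolx yaw rel 0.009999999999999787 tilt [ 0.001 -0.    -1.   ] F cup 0.39 0.88 0.64 w -0.0
t 14.5 cup xy z -221.0 135.2 164.2 toolx yaw rel 0.019999999999999574 tilt [-0.  0. -1.] F cup -0.31 0.4 0.14 w 0.0
t 15.12 cup xy z -220.9 125.1 164.3 toolx yaw rel 0.019999999999999574 tilt [-0. -0. -1.] F cup -0.09 -0.68 1.18 w 0.0
t 15.62 cup xy z -220.8 121.1 164.3 toolx yaw rel 0.009999999999999787 tilt [ 0. -0. -1.] F cup 0.12 0.52 -0.04 w 0.0
118 [[-150.   95.]
 [-148.   78.]
 [ -90.   88.]
 [ -93.  104.]]
```

Backing off, up and away, then checking.

```bash
python3 -m jog '[[[0,-5,0],[0,0,0]],[[0,-20,0],[0,0,0]],[[0,-40,0],[0,0,0]],[[0,-50,0],[0,0,0]],[[0,-50,0],[0,0,0]]]' >/dev/null; python3 -m jog '[[[0,0,-20],[0,0,0]],[[0,0,-60],[0,0,0]],[[-30,-30,-100],[0,0,0]],[[-60,-60,-120],[0,0,0]],[[-60,-60,-120],[0,0,0]]]' >/dev/null; python3 w.py; python3 door.py
```

```text
t 16.93 cup xy z -282.2 232.5 285.7 toolx yaw rel 0.17999999999999972 tilt [ 0.002  0.    -1.   ] F cup 0.32 0.07 -0.48 w 0.0
357 [[-262.   79.]
 [-259.   62.]
 [ -91.   87.]
 [ -93.  104.]]
```

View pics/last.png

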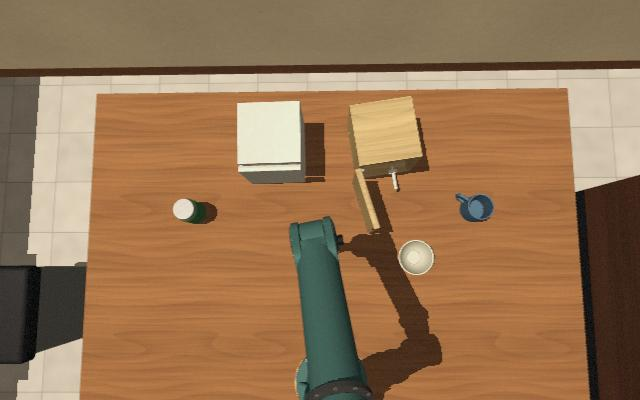

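The door now measures about 1.42 rad (8.5° short of square). There is plenty of time, so I'll trim it from the inner side in small steps, measuring as I go.

```bash
python3 -m jog '[[[20,40,0],[0,0,0]],[[40,90,0],[0,0,0]],[[62,140,0],[0,0,0]],[[62,190,0],[0,0,0]],[[62,230,0],[0,0,0]]]' >/dev/null;  python3 -m jog '[[[0,0,0],[0,0,0]],[[0,0,40],[0,0,0]],[[0,0,85],[0,0,0]],[[0,0,120],[0,0,0]],[[0,0,120],[0,0,0]]]' >/dev/null; python3 w.py; python3 door.py; python3 -m jog '[[[0,-7,0],[0,0,0]],[[0,-15,0],[0,0,0]],[[0,-22,0],[0,0,0]],[[0,-28,0],[0,0,0]],[[0,-32,0],[0,0,0]]]' >/dev/null; python3 w.py; python3 door.py
```

```text
t 18.23 cup xy z -221.0 2.4 161.3 toolx yaw rel 0.02999999999999936 tilt [-0.007  0.002 -1.   ] F cup 0.37 0.19 0.19 w 0.0
359 [[-262.   79.]
 [-254.   27.]
 [ -85.   52.]
 [ -93.  104.]]
t 18.9 cup xy z -218.7 33.7 164.6 toolx yaw rel 0.03999999999999915 tilt [ 0. -0. -1.] F cup -0.29 -0.65 -0.19 w 0.0
301 [[-262.   83.]
 [-259.   60.]
 [ -91.   81.]
 [ -94.  105.]]
```

```bash
cat >> door.py <<'E'
vx,vy,x0,y0=cv2.fitLine(q[k].astype(np.float32),cv2.DIST_HUBER,0,.01,.01).ravel(); print("theta",np.pi/2+np.arctan(-vy/vx))
E
python3 -m jog '[[[0,-2,0],[0,0,0]],[[0,-4,0],[0,0,0]],[[0,-6,0],[0,0,0]],[[0,-8,0],[0,0,0]],[[0,-8,0],[0,0,0]]]' >/dev/null; python3 w.py; python3 door.py
```

```text
t 19.57 cup xy z -218.8 41.6 164.2 toolx yaw rel 0.02999999999999936 tilt [-0.  0. -1.] F cup 0.75 -1.53 0.28 w 0.0
294 [[-262.   98.]
 [-261.   78.]
 [ -92.   83.]
 [ -92.  104.]]
theta 1.5096853
```

```bash
python3 -m jog '[[[0,-1,0],[0,0,0]],[[0,-2,0],[0,0,0]],[[0,-3,0],[0,0,0]],[[0,-3,0],[0,0,0]]]' >/dev/null; python3 w.py; python3 door.py; python3 -m jog '[[[0,5,0],[0,0,0]],[[0,25,0],[0,0,0]],[[0,60,0],[0,0,0]],[[0,90,0],[0,0,0]],[[0,110,0],[0,0,0]]]' >/dev/null;  python3 -m jog '[[[0,0,-10],[0,0,0]],[[0,0,-40],[0,0,0]],[[0,0,-80],[0,0,0]],[[0,0,-100],[0,0,0]],[[0,0,-100],[0,0,0]]]' >/dev/null; python3 w.py; python3 door.py
```

```text
t 20.12 cup xy z -218.9 44.4 164.3 toolx yaw rel 0.019999999999999574 tilt [-0.  0. -1.] F cup -0.64 -0.18 0.01 w 0.0
294 [[-262.   97.]
 [-262.   81.]
 [ -92.   88.]
 [ -93.  104.]]
theta 1.5260916
t 21.43 cup xy z -217.5 -64.9 266.5 toolx yaw rel 0.11999999999999922 tilt [ 0.004 -0.001 -1.   ] F cup -0.08 -0.49 0.75 w -0.0
353 [[-262.  103.]
 [-262.   81.]
 [ -92.   83.]
 [ -92.  104.]]
theta 1.5289953
```

View pics/last.png

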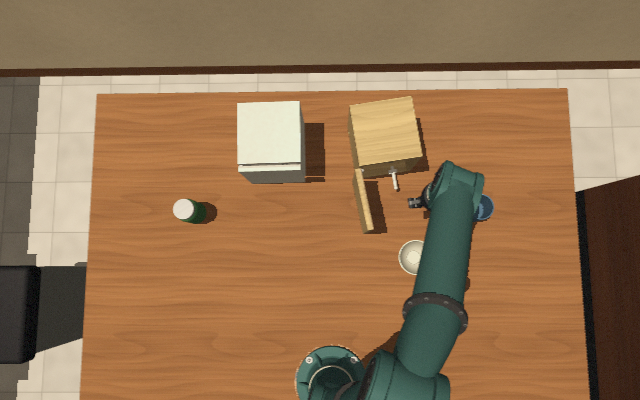

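The door is at about 1.53 rad, nearly square. The white cupboard is still shut, the loose things are in place, and the robot is clear.

```bash
python3 -c "
from bench import arm
print(arm.job_done())"
```

```text
the job is handed in; nothing more can be done
None
```

The oak cupboard is handed in with its door open at about 1.53 rad (88°): it was pressed, sprang ajar by itself and was pushed wide from behind, overshot to about 1.73 rad, then was nudged back from the outer face and trimmed from the inner side; the last picture shows the white cupboard shut and nothing else moved.

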